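# Meter one stroke of glaze into the sample dish

## Robot

A 7-joint arm with a two-finger parallel gripper is mounted at the origin on the work surface. World frame = base frame: x ahead of the robot, y to its left, z up, the work surface at z = 0. Lengths are in m, angles in rad, forces in N, time in s.
With the tool pointing down it reaches from about 0.425 to 0.925 m from the base axis. Payload 6.8 kg.
Tool frame: the origin (TCP) lies midway between the tips of the shut fingers; the grasp point (between the pads) lies 19 mm behind it; y points along the fingers, x is the direction in which the jaws open and shut, and the axes are right-handed (so a half turn about y gives the same grasp; the last joint's range is limited). The gripper opens to 88 mm and grips with 3 to 60 N. Pads are 20 mm wide; open, the fingers measure 115 mm over their backs; the gripper's body (75 mm by 178 mm) begins 61 mm behind the grasp point.
Start: joints at [-1.286, 0.477, 0.022, 1.555, -0.011, 1.109, -0.083], TCP at [0.258, 0.624, 0.223] pointing down, gripper open.
Joint ranges: [-2.96, 2.96], [-0.34, 2.1], [-1.41, 1.46], [0.24, 2.44], [-1.37, 4.51], [0.17, 1.92], [-2.96, 2.96]. Speed limits (rad/s): [2.39, 2.39, 3.14, 3.14, 3.14, 3.14, 3.14].

## Interface

Orientations are given as a unit quaternion [x, y, z, w].
In Python, from plant import status, camera, robot gives the robot as it stands.
- The arm moves only by the tool arm_command, never from a script. Its argument "motion" is a list that holds one entry, the list of rows, each a list of 7 numbers: the turn, a rotation vector about the tool's x, y, z in rad, then the shift along the tool's x, y, z in mm, then the finger opening in mm, from 0 to 87.8. In form: [[[rx, ry, rz, dx, dy, dz, claw], ...]]. A call has 1 to 5 rows; each row is the pose to reach, as a shift and turn from the pose commanded when the call began, along the tool's axes at that moment; what a row does not reach only later rows make up. A row lasts 1/8 s, in which the tool goes at most 62.5 mm and 10.7 degrees, less where a joint would pass 70% of its speed; a pose out of reach is approached as far as the arm can. A call with a gripper value outside its range is refused whole. The fingers move at their own pace and stop on an object; "squeeze" is the grip in N (left out, the last holds). Time passes only in rows, so rows that repeat a pose let the fingers close. It gives the time, the measured TCP pose, the force and the opening at its end, in the units of the state.
- status.read_state(): the state, without advancing time (a new reading comes with each control period).
- camera(name): name is "scene" or "top"; returns a dict with "img" (400x640x3 uint8, red, green, blue), "fx", "fy", "cx", "cy" (pixels), "k1" (the pictures are not rectified: a ray, as slopes to the right and down, at radius r is drawn at 1 + k1 r^2 times it, then the intrinsics apply), "position" and "orientation" of the camera in the world. Camera axes: x right, y down, z forward; pixel columns grow to the right and rows downward; lengths in m; the calibration is good to about 2 mm. A picture is of the moment at which its call begins. There is no depth.
- robot.finish_job(): hands the job in, once; it reports no verdict.
The state is a dict: "t": time; "joint_pos": joint angles; "qd": joint speeds; "tau": joint torques, N m; "position": TCP position; "orientation": TCP orientation; "wrist_force": force on the tool from outside, world axes, zero at the start; "ft_torque": the same for the moment, N m; "opening": finger opening in m.
Only numpy, scipy, OpenCV 4.12 (cv2) and the standard library are available. Lean on these libraries where they do the work, as an engineer would, in place of code of your own. Each camera call takes 0.05 s, during which the arm holds its last target. There are 200 camera calls.

## Task

Stand the orange-handled sample dish upright on the table, centred under the glaze dispenser's spout, and let go of it. Then press the red pump head gently down until it bottoms firmly against its metering stop, hold it there for a second without forcing it, and let it rise fully again, leaving the dish under the spout. Do not pump while the dish is elsewhere, and leave the other things on the bench alone.

Things in the scene. Friction and masses are not known exactly. Their poses are not given: they have to be found in the camera images.
- dispenser: glaze dispenser: white and blue ceramic jar fixed to the table, 110 mm across, 128 mm tall, with a dark steel neck 76 mm across up to 165 mm high, the spout at its side and the pump on top; origin under its centre, spout along its -y, z up
- spout_tip (a point): mouth of the dispenser's 12 mm steel spout pipe, 120 mm above bare table; the pipe leaves the neck level, 150 mm up, along the dispenser's own -y, and its mouth is 90 mm from the pump's axis. Axes as the dispenser's: z up, -y from the jar out along the spout
- pump_top (a point): centre of the flat top face of the red pump head, a disc 48 mm across, 16 mm thick, on a 16 mm stem; top 227 mm above the table at rest, goes straight down. Properly bottomed when the stop carries at least 3.5 N beyond the spring: a total push of 15 to 17 N is right wherever the stop is. Over 20 N damages the seals
- pump (a joint): how far the pump head is pressed from rest, m (0 = fully up). A spring resists with about 2.5 N at first, 6 N at 15 mm, 10 N at 33 mm, and lifts it again by itself. The stroke ends on a rubber-faced metering stop hidden in the neck, set anew each time between 15 and 33 mm: it must be felt. On the stop the push climbs about 6 N per mm for 3 mm, then harder
- dish_center (a point): centre of the loose sample dish, 20 mm above its underside, on its axis. White round open dish, 76 mm across the rim, 40 mm tall, 180 g with its handle. Its straight orange handle runs out along the dish's own -y; z is up
- dish_grip (a point): the place to grip the dish's orange handle: 105 mm from the dish's axis along its -y, 30 mm above the underside. The handle is an upright bar 10 mm thick (along the dish's x), 15 to 45 mm above the underside, reaching 35 to 140 mm from the axis, with a foot under its outer end. Axes as the dish's
- lantern: bystander, leave alone: pierced pale clay lantern ball, 140 mm across, 136 mm tall; origin at the centre of its underside
- brush_pot: bystander, leave alone: terracotta pot of brushes and carving tools, 76 mm across, about 200 mm tall; origin at the centre of its underside
- jar_green: bystander, leave alone: small green glaze jar, 56 mm across, 75 mm tall; origin at the centre of its underside
- jar_amber: bystander, leave alone: small amber glaze jar, 56 mm across, 75 mm tall; origin at the centre of its underside
- bowl: bystander, leave alone: small terracotta bowl without a handle, 100 mm across, 45 mm tall; origin at the centre of its underside
- spatula: bystander, leave alone: spatula lying on the table, about 200 mm long; origin at the centre of its underside
- roller: bystander, leave alone: wooden roller, 160 mm long, 40 mm thick, on two chocks; origin at the centre of its underside
- tiles: bystander, leave alone: stack of four test tiles, 60 mm square, 28 mm tall; origin at the centre of its underside
There are look-alikes about, which are no part of the job. What is meant by the part that bears dish_center is not green, and is the larger of those in its own colour.

How it is judged:
On the way, in this order (a step that is already met when the one before it is completed fails the run):
1. the dish stands upright on the table under the spout (axis within 18 mm of its mouth) and the hand has left it (horizontal distance between dish_center and spout_tip below 0.018 m and angle between dish_center's own z axis and vertical below 0.1 rad and height (world z) of dish_center between 0.015 and 0.026 m and distance between the grasp point and dish_grip above 0.05 m), for 0.2 s.
2. the pump head is pressed onto its metering stop (at least 3.5 N on the stop) and held there, the dish under the spout (horizontal distance between dish_center and spout_tip below 0.018 m and angle between dish_center's own z axis and vertical below 0.1 rad and contact force between piston and stop above 3.5 N), for 0.5 s.
3. the pump head has risen fully again (within 2 mm) (value of joint pump below 0.002 m), for 0.2 s.
At the end, for the whole second after the job is handed in: the dish stands upright on the table with its axis within 18 mm of the spout's mouth, released, and the pump head is fully up (within 2 mm) (horizontal distance between dish_center and spout_tip below 0.018 m and angle between dish_center's own z axis and vertical below 0.1 rad and height (world z) of dish_center between 0.015 and 0.026 m and value of joint pump below 0.002 m); the robot touches nothing.
It fails at once if more than 20 N is put on the pump head (contact force between any of the arm, the fingers and pump above 20 N).
It fails at once if the pump is pressed (more than 8 mm) while the dish is not under the spout (more than 30 mm off) (value of joint pump above 0.008 m and horizontal distance between dish_center and spout_tip above 0.03 m).
It fails at once if a bystander is moved by more than 30 mm (distance of any of lantern, brush_pot, jar_green, jar_amber, bowl, spatula, roller, tiles from where it was at the start of the episode above 0.03 m).
It also fails if it takes over 64 s, if anything falls off the work surface, if the arm or the gripper's body presses on something with over 40 N, if the wrist force passes 120 N, or if a joint passes its speed limit or range.

## Working session

There is one attempt and no reset: what is moved stays moved. The work goes in short steps, Python scripts to look and compute and a tool call to move; the robot and the scene stay as the last step left them, time stands still between calls to the robot, and variables do not carry over. Pictures are saved under pics/ and viewed, about 8 in all and at most 12, crops included, and the job is handed in when it is done.

Besides the shell and the picture viewer there is one more tool, called in YAML: its name, and indented under it one key for each argument. arm_command: Moves the arm, as the interface text tells. Its arguments: {"type":"object","properties":{"motion":{"type":"array"},"squeeze":{"type":"number"}},"required":["motion"]}

```bash
mkdir -p pics; cat > h.py <<'E'
import numpy as np, cv2
from scipy.spatial.transform import Rotation as R
from plant import status, camera, robot
def ray(c,u,v):
    # undistort: drawn = s*(1+k1 r^2)
    d=np.array([(u-c['cx'])/c['fx'],(v-c['cy'])/c['fy']]); s=d.copy()
    for _ in range(20): s=d/(1+c['k1']*(s@s))
    return np.array(c['position']), R.from_quat(c['orientation']).apply([s[0],s[1],1])
def onz(c,u,v,z):
    p,d=ray(c,u,v); return p+d*(z-p[2])/d[2]
def proj(c,P):
    q=R.from_quat(c['orientation']).inv().apply(np.array(P)-c['position']); s=q[:2]/q[2]; s=s*(1+c['k1']*(s@s))
    return np.array([c['cx']+c['fx']*s[0],c['cy']+c['fy']*s[1]])
def save(c,n): cv2.imwrite('pics/'+n,cv2.cvtColor(c['img'],cv2.COLOR_RGB2BGR))
E
python3 - <<'E'
from h import *
for n in('scene','top'):
    c=camera(n); save(c,n+'0.png'); print(n,c['position'],R.from_quat(c['orientation']).as_matrix().round(3).tolist(),c['fx'],c['k1'])
    np.save(n+'.npy',c,allow_pickle=True)
print(status.read_state())
E
```

```text
scene [1.24237773 0.08066869 1.08684222] [[-0.153, 0.798, -0.583], [0.988, 0.113, -0.104], [-0.017, -0.592, -0.806]] 394.0476468652052 -0.08107629686524323
top [ 0.30078188 -0.0621241   1.2989047 ] [[0.053, -0.978, 0.202], [-0.999, -0.053, 0.006], [0.004, -0.202, -0.979]] 434.16870697169935 -0.09061676582943215
{'t': 0.1, 'joint_pos': array([-1.28611592,  0.47771679,  0.02235496,  1.55632937, -0.01148296,
        1.1093101 , -0.0831385 ]), 'qd': array([ 4.65220336e-04, -2.01892721e-03,  4.17158311e-04, -1.71020669e-03,
       -7.61434689e-04,  5.10800152e-05,  1.48361953e-03]), 'tau': array([ 4.86684643e-03, -5.84090316e+01,  1.54011447e+00, -2.73315847e+01,
       -5.42587310e-02,  1.31030084e-02,  5.66592132e-05]), 'position': array([0.25817786, 0.62309016, 0.22178944]), 'orientation': array([ 0.58831883,  0.39236554, -0.39326866, -0.5875968 ]), 'wrist_force': array([-1.13118373, -0.86013014,  0.39057731]), 'ft_torque': array([-0.00610302,  0.03720935, -0.00484294]), 'opening': 0.08756084942016043}
```

View pics/scene0.png

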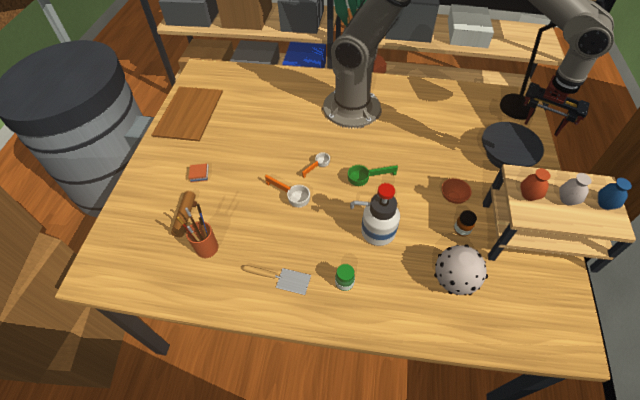

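View pics/top0.png

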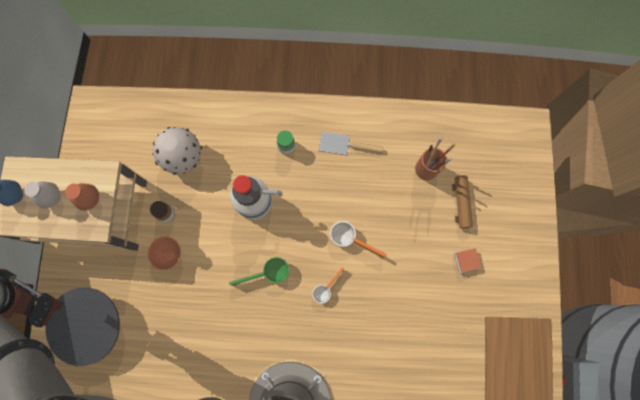

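The scene shows the red pump at (386,192), the spout to its left at (355,204), and a shelf on the right. Candidates for the dish in the top view:
- **Large orange-handled dish:** (343,234)
- **Small orange-handled one:** (322,294)
- **Green-handled one:** (277,270)

By the description (not green, larger of its colour) it is the one at (343,234). I'll measure it and check it in a crop.

```bash
cat > m.py <<'E'
from h import *
def masks(c):
    h=cv2.cvtColor(c['img'],cv2.COLOR_RGB2HSV).astype(int); H,S,V=h[...,0],h[...,1],h[...,2]
    return dict(red=((H<4)|(H>176))&(S>200)&(V>120), orange=(H>=5)&(H<=13)&(S>195)&(V>120), white=(S<75)&(V>110))
def blobs(m,amin=15):
    n,l,s,ce=cv2.connectedComponentsWithStats(m.astype(np.uint8))
    return [(s[i,4],ce[i].round(1),s[i,:4],l==i) for i in range(1,n) if s[i,4]>=amin]
E
python3 - <<'E'
from m import *
W={'top':(210,160,410,320),'scene':(240,140,420,260)}
out=[]
for n in('top','scene'):
    c=np.load(n+'.npy',allow_pickle=True).item(); a,b,x,y=W[n]
    for k,m in masks(c).items():
        w=np.zeros_like(m); w[b:y,a:x]=m[b:y,a:x]
        for A,ce,bb,_ in blobs(w): print(n,k,A,ce,bb,onz(c,*ce,{'red':.227,'orange':.045,'white':.04}[k]).round(3))
    im=cv2.cvtColor(c['img'],cv2.COLOR_RGB2BGR)[b:y,a:x]; out.append(cv2.resize(im,None,fx=480/im.shape[0]*.6,fy=480/im.shape[0]*.6,interpolation=cv2.INTER_CUBIC))
w=max(o.shape[1] for o in out); out=[cv2.copyMakeBorder(o,0,0,0,w-o.shape[1],0) for o in out]
cv2.imwrite('pics/crop.png',np.vstack(out)); print(out[0].shape)
E
```

```text
top white 647 [254.3 199.9] [230 176  52  42] [0.576 0.14  0.04 ]
top white 67 [262.2 213.1] [247 197  25  23] [0.537 0.114 0.04 ]
top white 555 [342.5 233.4] [330 221  27  27] [ 0.489 -0.126  0.04 ]
top white 292 [321.2 293.9] [312 284  20  20] [ 0.312 -0.073  0.04 ]
scene red 165 [386.2 190.1] [379 184  15  14] [0.579 0.145 0.227]
scene orange 77 [309.3 168.5] [302 162  16  15] [ 0.382 -0.109  0.045]
scene orange 142 [276.2 183. ] [265 175  25  17] [ 0.46  -0.209  0.045]
scene white 157 [322.5 159. ] [315 153  15  14] [ 0.328 -0.071  0.04 ]
scene white 404 [298.4 195.3] [287 185  23  22] [ 0.497 -0.126  0.04 ]
scene white 700 [378.4 220.5] [351 201  49  35] [0.558 0.141 0.04 ]
scene white 166 [378.4 239.8] [362 230  35  16] [0.628 0.146 0.04 ]
(288, 432, 3)
```

View pics/crop.png

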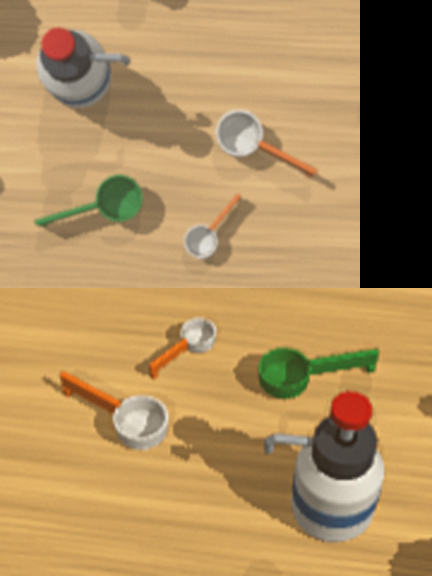

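The crop shows the white dish with the longer orange handle, so the choice is confirmed. It also shows the spout end at top (279,193) and the scene mouth at (352,207). Next I refine the top masks and the spout axis.

```bash
python3 - <<'E'
from m import *
c=np.load('top.npy',allow_pickle=True).item(); s=np.load('scene.npy',allow_pickle=True).item()
h=cv2.cvtColor(c['img'],cv2.COLOR_RGB2HSV).astype(int); H,S,V=h[...,0],h[...,1],h[...,2]
print(h[184,242],h[247,372],h[193,272])
w=np.zeros(H.shape,bool); w[225:275,352:400]=1
o=w&(H<=12)&(S>140)&(V>110)
ax=[]
for A,ce,bb,m in blobs(o):
    ys,xs=np.nonzero(m); P=np.array([onz(c,x,y,.045)[:2] for x,y in zip(xs,ys)])
    vx=cv2.fitLine(P.astype(np.float32),cv2.DIST_L2,0,.01,.01).ravel(); t=(P-vx[2:])@vx[:2]
    print('handle top',A,ce,vx,(vx[2:]+vx[:2]*t.min()),(vx[2:]+vx[:2]*t.max()))
so=masks(s)['orange']; w=np.zeros(H.shape,bool); w[170:195,260:292]=1; ys,xs=np.nonzero(so&w)
P=np.array([onz(s,x,y,.035)[:2] for x,y in zip(xs,ys)]); vx=cv2.fitLine(P.astype(np.float32),cv2.DIST_L2,0,.01,.01).ravel(); t=(P-vx[2:])@vx[:2]; print('handle scene',vx,vx[2:]+vx[:2]*t.min(),vx[2:]+vx[:2]*t.max())
w[:]=0; w[165:210,225:262]=1
for A,ce,bb,m in blobs(w&((H<6)|(H>174))&(S>170)&(V>100)): 
    print('pump top',A,ce,bb,onz(c,*ce,.227),'26 px/m size',bb)
def tri(u,v):
    p,d=ray(c,*u); q,e=ray(s,*v); d/=np.linalg.norm(d);e/=np.linalg.norm(e)
    t=np.linalg.lstsq(np.c_[d,-e],q-p,rcond=None)[0]; a,b=p+d*t[0],q+e*t[1]; return (a+b)/2,np.linalg.norm(a-b)
print('elbow tri',tri((279.4,193.3),(352.8,203.8)))
# rims: dish ellipse fits from white blob
for n,cc,win in(('top',c,(325,216,362,252)),('scene',s,(284,182,314,210))):
    m=masks(cc)['white']; w=np.zeros(m.shape,np.uint8); a,b,x,y=win; w[b:y,a:x]=m[b:y,a:x]
    k=max(cv2.findContours(w,0,1)[0],key=cv2.contourArea); e=cv2.fitEllipse(cv2.convexHull(k)); print(n,'dish',e,onz(cc,*e[0],.036))
h2=c['img']; print('spout cols row by row'); 
for x in(266,270,274,277,279,281,283): print(x,S[186:202,x],V[186:202,x])
E
```

```text
[  2 178 193] [ 13 148 215] [ 18  20 127]
handle top 129 [369.2 247.5] [ 0.435485    0.900196    0.45129076 -0.20480682] [ 0.42933393 -0.25019403] [ 0.47320548 -0.15950665]
handle scene [ 0.39407983  0.9190762   0.45273498 -0.21222988] [ 0.4327111  -0.25892973] [ 0.47241746 -0.16632624]
pump top 216 [241.9 184. ] [234 176  17  17] [0.57456597 0.1456836  0.227     ] 26 px/m size [234 176  17  17]
elbow tri (array([0.57596783, 0.05705621, 0.13977702]), np.float64(0.0001769199625244806))
top dish ((342.6111755371094, 233.44007873535156), (26.25350570678711, 26.936094284057617), 126.06731414794922) [ 0.48966204 -0.12639741  0.036     ]
scene dish ((298.3730163574219, 195.28526306152344), (22.27684211730957, 22.900121688842773), 110.38035583496094) [ 0.49403259 -0.12726233  0.036     ]
spout cols row by row
266 [67 40 21 10  2  2  5 10 21 21 21 24 21 21 25 22] [167 153 145 148 161 159 142 124 135 146 147 148 147 146 145 141]
270 [103 106 103  78  21   3   2  11  33  38  27  13   3  11  11  11] [200 199 204 199 173 161 147 120 108 106 104  97  95  92  92  95]
274 [104 106 103  77  21   5   3  21  72 102 100 102 102 103 102  99] [198 198 204 198 174 165 152 133 134 147 150 150 147 144 142 136]
277 [105 105 104  92  47   7   4  21  63  88 101 102 101 100 104 103] [201 199 202 195 167 146 134 123 134 148 152 150 146 145 142 136]
279 [105 107 106 100  82  28   9   5  19  51  82 102 102 104 101 100] [201 198 200 201 180 138 119 112 108 116 137 150 148 144 141 138]
281 [104 104 103 106 100  78  55  40  41  72  94 103 104  99 103 103] [201 199 200 205 201 173 145 129 123 146 182 193 162 144 139 136]
283 [105 103 105 105 106 106 104 103 105 106 105 105 105 103 103 103] [202 198 199 207 211 215 216 217 212 214 219 218 199 159 139 136]
```

```bash
cat >> h.py <<'E'
def go(*wps,yaw=None):
    """cumulative rows from present pose to world TCP waypoints (x,y,z) with jaw-axis yaw (deg), tool straight down"""
    st=status.read_state(); Q=R.from_quat(st['orientation']); p=np.array(st['position'])
    X=Q.as_matrix()[:,0]; cur=np.degrees(np.arctan2(X[1],X[0]))
    print('t',round(st['t'],2),'p',p.round(4),'yaw',cur.round(1),'F',np.round(st['wrist_force'],2),'open',round(st['opening'],4),'Y',Q.as_matrix()[:,1].round(3))
    for w in wps:
        y=cur if len(w)<4 else w[3]
        a=np.radians(y); M=np.c_[[np.cos(a),np.sin(a),0],[0,0,-1],np.cross([np.cos(a),np.sin(a),0],[0,0,-1])]
        rv=(Q.inv()*R.from_matrix(M)).as_rotvec(); d=Q.inv().apply(np.array(w[:3])-p)*1000
        print(w,'->',rv.round(3).tolist(),d.round(1).tolist(),'n_rot',round(np.degrees(np.linalg.norm(rv))/10.7,1),'n_lin',round(np.linalg.norm(d)/62.5,1))
E
python3 - <<'E'
from h import *
c=np.load('top.npy',allow_pickle=True).item(); s=np.load('scene.npy',allow_pickle=True).item()
def tri(u,v):
    p,d=ray(c,*u); q,e=ray(s,*v); t=np.linalg.lstsq(np.c_[d,-e],q-p,rcond=None)[0]; a,b=p+d*t[0],q+e*t[1]; return (a+b)/2,np.linalg.norm(a-b)
print('disc',tri((83,326),(512,145)),'red vase',tri((83,197),(536,186)), 'shelf corner', tri((118,160),(595,165)))
print('spout line',onz(c,266,191.3,.15),onz(c,277,192,.15),onz(c,281.5,193.5,.145))
go((.35,.55,.36),(.55,.35,.38),(.4456,-.2217,.2,25.6-90),(.4456,-.2217,.2,64))
E
```

```text
disc (array([0.17777603, 0.60113234, 0.05664135]), np.float64(0.0014338193129983833)) red vase (array([0.51625722, 0.55371635, 0.23948043]), np.float64(0.0009188216800466402)) shelf corner (array([0.60159353, 0.49689517, 0.40551525]), np.float64(0.19376892570468673))
spout line [0.57719678 0.09285726 0.15      ] [0.57683613 0.06271759 0.15      ] [0.57448411 0.05065143 0.145     ]
t 0.1 p [0.2582 0.6231 0.2218] yaw 67.5 F [-1.13 -0.86  0.39] open 0.0876 Y [-0.    -0.002 -1.   ]
(0.35, 0.55, 0.36) -> [0.0, 0.0, -0.002] [-32.6, -138.1, -112.8] n_rot 0.0 n_lin 2.9
(0.55, 0.35, 0.38) -> [0.0, 0.0, -0.002] [-140.8, -157.9, -374.2] n_rot 0.0 n_lin 6.9
(0.4456, -0.2217, 0.2, -64.4) -> [0.002, 2.302, -0.001] [-708.7, 23.0, -496.5] n_rot 12.3 n_lin 13.8
(0.4456, -0.2217, 0.2, 64) -> [0.0, 0.061, -0.002] [-708.7, 23.0, -496.5] n_rot 0.3 n_lin 13.8
```

```bash
cat >> h.py <<'E'
def M_(y):
    a=np.radians(y); x=np.array([np.cos(a),np.sin(a),0]); return np.c_[x,[0,0,-1],np.cross(x,[0,0,-1])]
def chain(start,*calls):
    """rows for successive calls, each starting at the last commanded pose (x,y,z,yaw)"""
    for call in calls:
        Q=R.from_matrix(M_(start[3])); out=[]
        for w in call:
            rv=(Q.inv()*R.from_matrix(M_(w[3]))).as_rotvec(); d=Q.inv().apply(np.array(w[:3])-start[:3])*1000
            out.append([round(float(v),3) for v in rv]+[round(float(v)) for v in d])
        print(out); start=call[-1]
E
python3 - <<'E'
from h import *
chain((.258,.624,.223,67.5),
[(.27,.61,.275,67.5),(.285,.58,.325,65),(.31,.54,.36,62),(.36,.50,.36,57),(.40,.46,.36,50)],
[(.44,.41,.36,43),(.475,.36,.36,36),(.50,.305,.36,29),(.52,.25,.36,22),(.53,.19,.36,15)],
[(.535,.13,.36,8),(.535,.07,.36,1),(.53,.01,.34,-6),(.51,-.045,.32,-13),(.49,-.10,.30,-20)],
[(.47,-.16,.26,-25.6),(.4456,-.2217,.22,-25.6),(.4456,-.2217,.17,-25.6),(.4456,-.2217,.12,-25.6),(.4456,-.2217,.12,-25.6)])
E
```

```text
[[0.0, 0.0, 0.0, -8, -52, -16], [0.0, 0.044, -0.0, -30, -102, -42], [0.0, 0.096, 0.0, -58, -137, -80], [0.0, 0.183, 0.0, -76, -137, -142], [0.0, 0.305, 0.0, -97, -137, -194]]
[[0.0, 0.122, 0.0, -13, 0, -63], [0.0, 0.244, 0.0, -28, 0, -122], [0.0, 0.367, 0.0, -54, 0, -176], [0.0, 0.489, 0.0, -84, 0, -227], [0.0, 0.611, 0.0, -123, 0, -273]]
[[0.0, 0.122, 0.0, -11, 0, -59], [0.0, 0.244, 0.0, -26, 0, -117], [0.0, 0.367, 0.0, -47, 20, -174], [0.0, 0.489, 0.0, -80, 40, -222], [0.0, 0.611, 0.0, -114, 60, -270]]
[[0.0, 0.098, 0.0, 2, 40, -63], [0.0, 0.098, 0.0, 0, 80, -130], [0.0, 0.098, 0.0, 0, 130, -130], [0.0, 0.098, 0.0, 0, 180, -130], [0.0, 0.098, 0.0, 0, 180, -130]]
```

arm_command:
  motion:
    - [[0, 0, 0, -8, -52, -16, 87], [0, 0.044, 0, -30, -102, -42, 87], [0, 0.096, 0, -58, -137, -80, 87], [0, 0.183, 0, -76, -137, -142, 87], [0, 0.305, 0, -97, -137, -194, 87]]

```text
t: 0.72
position: [0.4018, 0.4582, 0.36]
orientation: [-0.641, -0.298, 0.298, 0.641]
wrist_force: [0.4, 0.5, 0.0]
opening: 0.0873
```

arm_command:
  motion:
    - [[0, 0.122, 0, -13, 0, -62, 87], [0, 0.244, 0, -28, 0, -122, 87], [0, 0.367, 0, -54, 0, -176, 87], [0, 0.489, 0, -84, 0, -227, 87], [0, 0.611, 0, -123, 0, -273, 87]]

```text
t: 1.35
position: [0.5311, 0.1881, 0.3592]
orientation: [0.701, 0.091, -0.091, -0.701]
wrist_force: [0.6, -1.8, 0.0]
opening: 0.0868
```

arm_command:
  motion:
    - [[0, 0.122, 0, -11, 0, -59, 87], [0, 0.244, 0, -26, 0, -117, 87], [0, 0.367, 0, -47, 20, -174, 87], [0, 0.489, 0, -80, 40, -222, 87], [0, 0.611, 0, -114, 60, -270, 87]]

```text
t: 1.98
position: [0.4895, -0.1019, 0.2989]
orientation: [-0.696, 0.124, -0.124, 0.696]
wrist_force: [1.3, 0.6, 0.6]
opening: 0.0868
```

arm_command:
  motion:
    - [[0, 0.098, 0, 2, 40, -62, 87], [0, 0.098, 0, 0, 80, -130, 87], [0, 0.098, 0, 0, 130, -130, 87], [0, 0.098, 0, 0, 180, -130, 87], [0, 0.098, 0, 0, 180, -130, 87]]

```text
t: 2.6
position: [0.4427, -0.2215, 0.1167]
orientation: [0.69, -0.16, 0.154, -0.689]
wrist_force: [0.0, -0.7, 0.4]
opening: 0.0871
```

```bash
python3 - <<'E'
from h import *
go((.4456,-.2217,.06,-25.6),(.4456,-.2217,.013,-25.6))
E
```

```text
t 2.6 p [ 0.4427 -0.2215  0.1167] yaw -25.7 F [ 0.02 -0.7   0.39] open 0.0871 Y [-0.009  0.001 -1.   ]
(0.4456, -0.2217, 0.06, -25.6) -> [0.002, -0.002, -0.008] [3.2, 56.7, 1.2] n_rot 0.0 n_lin 0.9
(0.4456, -0.2217, 0.013, -25.6) -> [0.002, -0.002, -0.008] [3.6, 103.7, 1.4] n_rot 0.0 n_lin 1.7
```

arm_command:
  motion:
    - [[0, 0, 0, 0, 40, 0, 87], [0, 0, 0, 0, 80, 0, 87], [0, 0, 0, 0, 100, 0, 87], [0, 0, 0, 0, 107, 0, 87], [0, 0, 0, 0, 107, 0, 87]]
  squeeze: 15

```text
t: 3.22
position: [0.4474, -0.2224, 0.0141]
orientation: [-0.689, 0.156, -0.157, 0.69]
wrist_force: [-0.1, -0.0, 0.8]
opening: 0.0872
```

arm_command:
  motion:
    - [[0, 0, 0, 0, 0, 0, 50], [0, 0, 0, 0, 0, 0, 25], [0, 0, 0, 0, 0, 0, 2], [0, 0, 0, 0, 0, 0, 2], [0, 0, 0, 0, 0, 0, 2]]
  squeeze: 15

```text
t: 3.85
position: [0.446, -0.2223, 0.0127]
orientation: [-0.69, 0.157, -0.157, 0.69]
wrist_force: [0.0, -0.2, 0.3]
opening: 0.0408
```

arm_command:
  motion:
    - [[0, 0, 0, 0, 0, 0, 2], [0, 0, 0, 0, 0, 0, 2], [0, 0, 0, 0, 0, 0, 2]]
  squeeze: 25

```text
t: 4.22
position: [0.446, -0.2223, 0.0127]
orientation: [0.69, -0.157, 0.157, -0.69]
wrist_force: [-0.2, 0.0, 0.1]
opening: 0.0109
```

arm_command:
  motion:
    - [[0, 0, 0, 0, 0, 0, 2], [0, 0, 0, 0, 0, 0, 2], [0, 0, 0, 0, -12, 0, 2], [0, 0, 0, 0, -25, 0, 2], [0, 0, 0, 0, -25, 0, 2]]

```text
t: 4.85
position: [0.4469, -0.2226, 0.039]
orientation: [0.69, -0.156, 0.158, -0.689]
wrist_force: [0.5, 0.8, -2.2]
opening: 0.0098
```

```bash
cat >> m.py <<'E'
def dish(n,guess,z,tag):
    c=camera(n); save(c,f'{n}_{tag}.png'); g=proj(c,list(guess)+[z]); a,b=(g-24).astype(int)
    m=masks(c)['white']; w=np.zeros(m.shape,np.uint8); w[b:b+48,a:a+48]=m[b:b+48,a:a+48]
    k=max(cv2.findContours(w,0,1)[0],key=cv2.contourArea); e=cv2.fitEllipse(cv2.convexHull(k))
    print(n,np.round(e[0],1),np.round(e[1],1),onz(c,*e[0],z).round(4)); return c
E
python3 - <<'E'
from m import *
dish('top',(.491,-.127),.061,'lift'); dish('scene',(.491,-.127),.061,'lift')
go()
a=cv2.imread('pics/scene_lift.png')[130:250,230:410]; b=cv2.imread('pics/top_lift.png')[170:290,280:460]
cv2.imwrite('pics/lift.png',cv2.resize(np.vstack([a,b]),None,fx=2.5,fy=2.5,interpolation=2))
E
```

```text
top [348.9 239.8] [37.2 46.2] [ 0.4684 -0.1439  0.061 ]
scene [297.7 191.1] [22.6 23.4] [ 0.4956 -0.1277  0.061 ]
t 4.95 p [ 0.4463 -0.2222  0.038 ] yaw -25.6 F [ 0.56  0.1  -3.08] open 0.0101 Y [ 0.001 -0.    -1.   ]
```

View pics/lift.png

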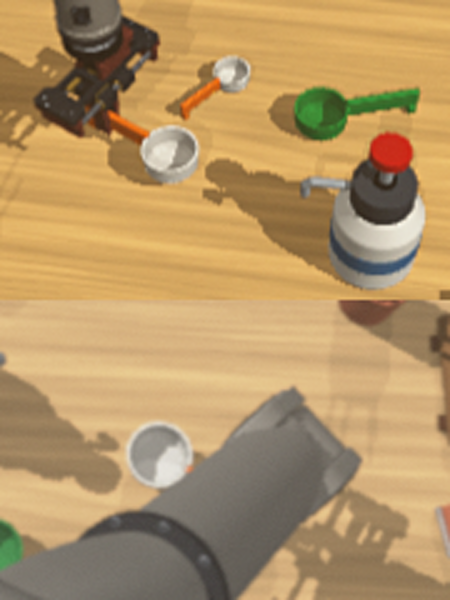

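The scene crop shows the dish at (170,153) held level, with the gripper at (110,100). I carry it to under the spout, aiming 9 mm outward of the mouth so that the dish clears the jar.

```bash
python3 - <<'E'
from h import *
go((.5306,-.0477,.038,-25.6))
E
```

```text
t 4.95 p [ 0.4463 -0.2222  0.038 ] yaw -25.6 F [ 0.56  0.1  -3.08] open 0.0101 Y [ 0.001 -0.    -1.   ]
(0.5306, -0.0477, 0.038, -25.6) -> [-0.0, 0.0, 0.001] [0.7, 0.1, 193.8] n_rot 0.0 n_lin 3.1
```

arm_command:
  motion:
    - [[0, 0, 0, 0, 0, 20, 2], [0, 0, 0, 0, 0, 55, 2], [0, 0, 0, 0, 0, 95, 2], [0, 0, 0, 0, 0, 135, 2], [0, 0, 0, 0, 0, 165, 2]]
  squeeze: 30

```text
t: 5.58
position: [0.5177, -0.0715, 0.0373]
orientation: [-0.69, 0.156, -0.156, 0.69]
wrist_force: [-0.1, -0.6, -2.0]
opening: 0.0096
```

arm_command:
  motion:
    - [[0, 0, 0, 0, 0, 15, 2], [0, 0, 0, 0, 0, 25, 2], [0, 0, 0, 0, 0, 29, 2], [0, 0, 0, 0, 0, 29, 2]]

```text
t: 6.08
position: [0.5296, -0.0481, 0.0377]
orientation: [0.69, -0.157, 0.157, -0.689]
wrist_force: [0.2, 0.4, -2.1]
opening: 0.0096
```

```bash
python3 - <<'E'
from m import *
dish('scene',(.576,.047),.061,'car'); dish('top',(.576,.047),.061,'car')
go()
a=cv2.imread('pics/scene_car.png')[130:250,260:440]; b=cv2.imread('pics/top_car.png')[140:260,200:380]
cv2.imwrite('pics/car.png',cv2.resize(np.vstack([a,b]),None,fx=2.5,fy=2.5,interpolation=2))
E
```

```text
scene [355.9 217.6] [34.5 39.4] [0.5711 0.0701 0.061 ]
top [280.7 197.8] [51.2 66.5] [0.5815 0.0602 0.061 ]
t 6.17 p [ 0.5295 -0.0483  0.0377] yaw -25.7 F [-0.21  0.92 -2.27] open 0.01 Y [-0. -0. -1.]
```

View pics/car.png

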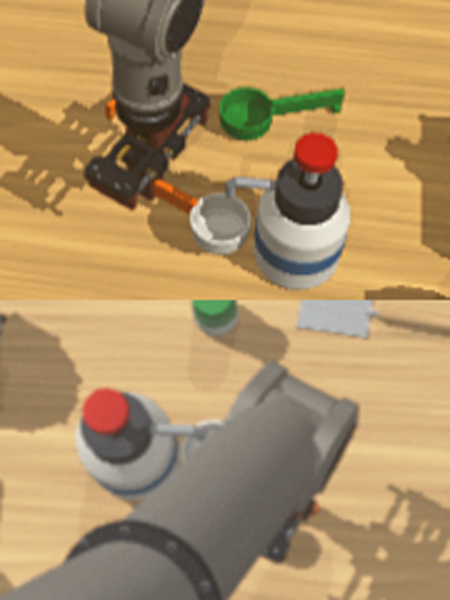

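The dish at (220,222) in the scene crop is free of the jar and below the spout. I lower it onto the table.

arm_command:
  motion:
    - [[0, 0, 0, 0, 10, 0, 2], [0, 0, 0, 0, 19, 0, 2], [0, 0, 0, 0, 23, 0, 2], [0, 0, 0, 0, 25, 0, 2], [0, 0, 0, 0, 25, 0, 2]]

```text
t: 6.8
position: [0.5298, -0.0475, 0.0128]
orientation: [-0.689, 0.157, -0.157, 0.69]
wrist_force: [0.4, -0.3, -1.6]
opening: 0.01
```

arm_command:
  motion:
    - [[0, 0, 0, 0, 0, 0, 12], [0, 0, 0, 0, 0, 0, 18], [0, 0, 0, 0, 0, 0, 30], [0, 0, 0, 0, 0, 0, 45], [0, 0, 0, 0, 0, 0, 60]]

```text
t: 7.42
position: [0.5299, -0.0473, 0.0127]
orientation: [-0.69, 0.157, -0.157, 0.69]
wrist_force: [-0.2, -0.2, 0.7]
opening: 0.0443
```

arm_command:
  motion:
    - [[0, 0, 0, 0, 0, 0, 60], [0, 0, 0, 0, -30, 0, 60], [0, 0, 0, 0, -80, 0, 60], [0, 0, 0, 0, -130, -40, 60], [0, 0, 0, 0, -180, -90, 60]]

```text
t: 8.05
position: [0.4939, -0.1228, 0.1874]
orientation: [-0.69, 0.156, -0.156, 0.69]
wrist_force: [0.9, -0.4, 0.9]
opening: 0.0601
```

```bash
python3 - <<'E'
from m import *
go()
c=camera('scene'); save(c,'scene_put.png'); d=camera('top'); save(d,'top_put.png'); np.save('s2.npy',c,allow_pickle=True); np.save('t2.npy',d,allow_pickle=True)
a=cv2.imread('pics/scene_put.png')[160:250,300:420]; b=cv2.imread('pics/top_put.png')[150:240,220:340]
cv2.imwrite('pics/put.png',cv2.resize(np.vstack([a,b]),None,fx=3.3,fy=3.3,interpolation=2))
E
```

```text
t 8.05 p [ 0.4939 -0.1228  0.1874] yaw -25.5 F [ 0.9  -0.35  0.91] open 0.0601 Y [ 0.001 -0.    -1.   ]
```

View pics/put.png

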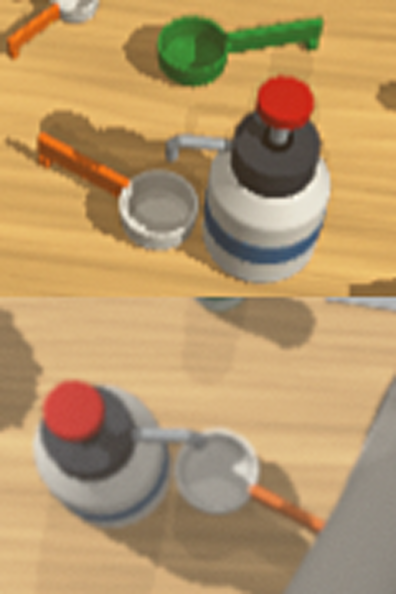

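The dish stands free with its rim centre at about (158,202) in the scene half and (217,471) in the top half. The spout end is at (171,158) and (205,438). Next I check the offset.

```bash
python3 - <<'E'
from m import *
s=np.load('s2.npy',allow_pickle=True).item(); t=np.load('t2.npy',allow_pickle=True).item()
print('dish',onz(s,300+158/3.3,160+201/3.3,.038).round(4),onz(t,220+217.5/3.3,150+174/3.3,.038).round(4))
print('mouth scene',onz(s,300+171/3.3,160+158/3.3,.12).round(4),'pred mouth px',proj(s,(.576,.056,.12)), (300+171/3.3,160+158/3.3))
H=cv2.cvtColor(s['img'],cv2.COLOR_RGB2HSV)
for n,c in(('s',s),('t',t)):
    h=cv2.cvtColor(c['img'],cv2.COLOR_RGB2HSV).astype(int); m=((h[...,0]<6)|(h[...,0]>174))&(h[...,1]>170)&(h[...,2]>100)
    g=proj(c,(.577,.145,.22)).astype(int); w=np.zeros_like(m); w[g[1]-15:g[1]+15,g[0]-15:g[0]+15]=1
    for A,ce,bb,_ in blobs(m&w): print(n,A,ce,onz(c,*ce,.223).round(4))
st=status.read_state(); p=tuple(st['position'])
go((.577,.145,.30,25))
chain((.495,-.122,.193,-25.6),
 [(.495,-.122,.25,-25.6),(.51,-.10,.30,-20),(.53,-.06,.325,-12),(.545,-.01,.325,-4),(.555,.04,.325,4)],
 [(.567,.09,.325,10),(.577,.145,.325,14),(.577,.145,.30,14),(.577,.145,.28,14),(.577,.145,.27,14)])
E
```

```text
dish [0.5719 0.0462 0.038 ] [0.5724 0.046  0.038 ]
mouth scene [0.5772 0.0553 0.12  ] pred mouth px [352.08766944 207.58699131] (351.8181818181818, 207.87878787878788)
s 200 [386.1 190.7] [0.5781 0.1449 0.223 ]
t 214 [241.9 183.9] [0.5759 0.1465 0.223 ]
t 8.15 p [ 0.4942 -0.1278  0.1902] yaw -26.1 F [ 0.21  1.06 -0.36] open 0.0604 Y [ 0.007 -0.001 -1.   ]
(0.577, 0.145, 0.3, 25) -> [0.001, -0.891, 0.008] [-44.7, -109.4, 281.7] n_rot 4.8 n_lin 4.9
[[0.0, 0.0, 0.0, 0, -57, 0], [0.0, -0.098, 0.0, 4, -107, 26], [0.0, -0.237, 0.0, 5, -132, 71], [0.0, -0.377, 0.0, -3, -132, 123], [0.0, -0.517, 0.0, -16, -132, 172]]
[[0.0, -0.105, 0.0, 15, 0, 49], [0.0, -0.175, 0.0, 29, 0, 103], [0.0, -0.175, 0.0, 29, 25, 103], [0.0, -0.175, 0.0, 29, 45, 103], [0.0, -0.175, 0.0, 29, 55, 103]]
```

Dish is about 10 mm from the mouth axis, inside 18 mm. The jar limits it to about 3 mm at best, and two views agree. Now I move to above the pump with fingers shut.

arm_command:
  motion:
    - [[0, 0, 0, 0, -57, 0, 0], [0, -0.098, 0, 4, -107, 26, 0], [0, -0.237, 0, 5, -132, 71, 0], [0, -0.377, 0, -3, -132, 123, 0], [0, -0.517, 0, -16, -132, 172, 0]]

```text
t: 8.78
position: [0.5544, 0.042, 0.3177]
orientation: [-0.706, -0.027, 0.026, 0.707]
wrist_force: [1.3, -0.1, 0.1]
opening: 0.0135
```

arm_command:
  motion:
    - [[0, -0.105, 0, 15, 0, 49, 0], [0, -0.175, 0, 29, 0, 103, 0], [0, -0.175, 0, 29, 25, 103, 0], [0, -0.175, 0, 29, 45, 103, 0], [0, -0.175, 0, 29, 50, 103, 0]]

```text
t: 9.4
position: [0.5745, 0.1448, 0.2659]
orientation: [0.702, 0.085, -0.088, -0.702]
wrist_force: [0.5, -0.1, 0.4]
opening: 0.0006
```

arm_command:
  motion:
    - [[0, 0, 0, 0, 0, 0, 0], [0, 0, 0, 0, 0, 0, 0], [0, 0, 0, 0, 0, 0, 0]]

```text
t: 9.78
position: [0.576, 0.1445, 0.2685]
orientation: [-0.702, -0.087, 0.086, 0.702]
wrist_force: [-0.5, -0.8, -0.0]
opening: 0.0002
```

```bash
python3 - <<'E'
from h import *
go((.577,.1455,.235,14))
for i in range(3): camera('top'); s=status.read_state(); print(s['position'].round(4),s['wrist_force'].round(2))
E
```

```text
t 9.78 p [0.576  0.1445 0.2685] yaw 14.0 F [-0.49 -0.81 -0.02] open 0.0002 Y [ 0.001  0.001 -1.   ]
(0.577, 0.1455, 0.235, 14) -> [-0.0, 0.0, 0.001] [1.2, 33.5, 0.7] n_rot 0.0 n_lin 0.5
[0.5759 0.1445 0.2684] [0.38 0.35 0.14]
[0.5758 0.1445 0.2683] [-0.09 -0.14 -0.63]
[0.5758 0.1445 0.2682] [ 0.19  0.14 -0.8 ]
```

arm_command:
  motion:
    - [[0, 0, 0, 1, 15, 0, 0], [0, 0, 0, 1, 28, 0, 0], [0, 0, 0, 1, 34, 0, 0], [0, 0, 0, 1, 36, 0, 0], [0, 0, 0, 1, 36, 0, 0]]

```text
t: 10.55
position: [0.5767, 0.1447, 0.2318]
orientation: [0.702, 0.086, -0.086, -0.702]
wrist_force: [-0.5, -0.2, -0.6]
opening: 0.0007
```

arm_command:
  motion:
    - [[0, 0, 0, 0, 2, 0, 0], [0, 0, 0, 0, 4, 0, 0], [0, 0, 0, 0, 6, 0, 0], [0, 0, 0, 0, 8, 0, 0], [0, 0, 0, 0, 8, 0, 0]]

```text
t: 11.18
position: [0.5767, 0.1448, 0.2239]
orientation: [-0.702, -0.087, 0.086, 0.702]
wrist_force: [-0.6, -0.2, 3.3]
opening: 0.0002
```

```bash
cat >> h.py <<'E'
def force(n=5):
    F=[];Z=[]
    for _ in range(n): camera('top'); s=status.read_state(); F.append(s['wrist_force']); Z.append(s['position'])
    print('t',round(s['t'],2),'F',np.mean(F,0).round(2),'sdz',np.std(F,0)[2].round(2),'p',np.mean(Z,0).round(4))
E
python3 -c "
from h import *
force()"
```

```text
t 11.43 F [-0.24  0.07  2.71] sdz 0.86 p [0.5767 0.1448 0.2239]
```

Contact and force agree with the spring. Next I go down to about 12.5 mm, short of any possible stop.

arm_command:
  motion:
    - [[0, 0, 0, 0, 2, 0, 0], [0, 0, 0, 0, 4, 0, 0], [0, 0, 0, 0, 6, 0, 0], [0, 0, 0, 0, 8, 0, 0], [0, 0, 0, 0, 9.5, 0, 0]]

```text
t: 12.05
position: [0.5767, 0.1448, 0.2143]
orientation: [-0.702, -0.087, 0.086, 0.702]
wrist_force: [-1.2, -0.2, 5.9]
opening: 0.0006
```

arm_command:
  motion:
    - [[0, 0, 0, 0, 0.4, 0, 0], [0, 0, 0, 0, 0.8, 0, 0], [0, 0, 0, 0, 1.2, 0, 0], [0, 0, 0, 0, 1.2, 0, 0], [0, 0, 0, 0, 1.2, 0, 0]]

```text
t: 12.68
position: [0.5767, 0.1448, 0.2132]
orientation: [-0.702, -0.086, 0.086, 0.702]
wrist_force: [-0.9, 0.6, 5.8]
opening: 0.0008
```

```bash
python3 -c "
from h import *
force()"
```

```text
t 12.93 F [-1.03 -0.3   4.97] sdz 0.89 p [0.5767 0.1448 0.2132]
```

arm_command:
  motion:
    - [[0, 0, 0, 0, 0.4, 0, 0], [0, 0, 0, 0, 0.8, 0, 0], [0, 0, 0, 0, 1.2, 0, 0], [0, 0, 0, 0, 1.2, 0, 0]]

```text
t: 13.42
position: [0.5767, 0.1447, 0.212]
orientation: [-0.702, -0.086, 0.086, 0.702]
wrist_force: [-0.5, -0.0, 5.7]
opening: 0.0005
```

arm_command:
  motion:
    - [[0, 0, 0, 0, 0.4, 0, 0], [0, 0, 0, 0, 0.8, 0, 0], [0, 0, 0, 0, 1.2, 0, 0], [0, 0, 0, 0, 1.2, 0, 0]]

```text
t: 13.92
position: [0.5767, 0.1447, 0.2109]
orientation: [-0.702, -0.086, 0.086, 0.702]
wrist_force: [-2.6, -0.7, 5.8]
opening: 0.0002
```

arm_command:
  motion:
    - [[0, 0, 0, 0, 0.4, 0, 0], [0, 0, 0, 0, 0.8, 0, 0], [0, 0, 0, 0, 1.2, 0, 0], [0, 0, 0, 0, 1.2, 0, 0]]

```text
t: 14.42
position: [0.5767, 0.1448, 0.2097]
orientation: [-0.702, -0.087, 0.086, 0.702]
wrist_force: [-1.1, 0.4, 5.5]
opening: 0.0006
```

arm_command:
  motion:
    - [[0, 0, 0, 0, 0.4, 0, 0], [0, 0, 0, 0, 0.8, 0, 0], [0, 0, 0, 0, 1.2, 0, 0], [0, 0, 0, 0, 1.2, 0, 0]]

```text
t: 14.92
position: [0.5767, 0.1448, 0.2085]
orientation: [-0.702, -0.087, 0.086, 0.702]
wrist_force: [-0.8, 0.6, 6.6]
opening: 0.0006
```

arm_command:
  motion:
    - [[0, 0, 0, 0, 0.4, 0, 0], [0, 0, 0, 0, 0.8, 0, 0], [0, 0, 0, 0, 1.2, 0, 0], [0, 0, 0, 0, 1.2, 0, 0]]

```text
t: 15.42
position: [0.5767, 0.1448, 0.2074]
orientation: [-0.702, -0.086, 0.086, 0.702]
wrist_force: [-0.8, -0.9, 7.7]
opening: 0.0004
```

arm_command:
  motion:
    - [[0, 0, 0, 0, 0.4, 0, 0], [0, 0, 0, 0, 0.8, 0, 0], [0, 0, 0, 0, 1, 0, 0], [0, 0, 0, 0, 1, 0, 0]]

```text
t: 15.92
position: [0.5767, 0.1448, 0.2064]
orientation: [-0.702, -0.087, 0.086, 0.702]
wrist_force: [-1.4, 0.1, 8.0]
opening: 0.0005
```

arm_command:
  motion:
    - [[0, 0, 0, 0, 0.4, 0, 0], [0, 0, 0, 0, 0.8, 0, 0], [0, 0, 0, 0, 1, 0, 0], [0, 0, 0, 0, 1, 0, 0]]

```text
t: 16.42
position: [0.5767, 0.1447, 0.2055]
orientation: [-0.702, -0.087, 0.086, 0.702]
wrist_force: [-1.1, -0.2, 7.8]
opening: 0.0008
```

arm_command:
  motion:
    - [[0, 0, 0, 0, 0.4, 0, 0], [0, 0, 0, 0, 0.8, 0, 0], [0, 0, 0, 0, 1, 0, 0], [0, 0, 0, 0, 1, 0, 0]]

```text
t: 16.92
position: [0.5768, 0.1448, 0.2049]
orientation: [-0.702, -0.087, 0.086, 0.702]
wrist_force: [-2.2, -0.4, 9.8]
opening: 0.0008
```

```bash
python3 -c "
from h import *
force(6)"
```

```text
t 17.23 F [-2.8  -0.15 10.97] sdz 0.32 p [0.5768 0.1448 0.2049]
```

Stop felt at about 22 mm (11 N). I ease on towards 16 N.

arm_command:
  motion:
    - [[0, 0, 0, 0, 0.2, 0, 0], [0, 0, 0, 0, 0.4, 0, 0], [0, 0, 0, 0, 0.6, 0, 0], [0, 0, 0, 0, 0.6, 0, 0]]

```text
t: 17.73
position: [0.5768, 0.1448, 0.2046]
orientation: [-0.702, -0.087, 0.086, 0.702]
wrist_force: [-3.6, -0.4, 12.5]
opening: 0.0002
```

```bash
python3 -c "
from h import *
force(5)"
```

```text
t 17.98 F [-3.53 -0.49 12.57] sdz 0.61 p [0.5768 0.1448 0.2046]
```

arm_command:
  motion:
    - [[0, 0, 0, 0, 0.3, 0, 0], [0, 0, 0, 0, 0.6, 0, 0], [0, 0, 0, 0, 0.9, 0, 0], [0, 0, 0, 0, 1, 0, 0], [0, 0, 0, 0, 1, 0, 0]]

```text
t: 18.6
position: [0.5769, 0.1448, 0.2041]
orientation: [-0.701, -0.087, 0.086, 0.702]
wrist_force: [-5.0, -0.9, 15.7]
opening: 0.0004
```

```bash
python3 -c "
from h import *
force(10)"
```

```text
t 19.1 F [-4.99 -0.82 15.86] sdz 0.57 p [0.5769 0.1448 0.204 ]
```

15.9 N down (16.6 N in all), with about 8 N on the stop. It has held for 0.5 s. I hold a bit longer, then release.

arm_command:
  motion:
    - [[0, 0, 0, 0, 0, 0, 0], [0, 0, 0, 0, 0, 0, 0], [0, 0, 0, 0, 0, 0, 0], [0, 0, 0, 0, 0, 0, 0], [0, 0, 0, 0, 0, 0, 0]]

```text
t: 19.73
position: [0.5769, 0.1448, 0.204]
orientation: [-0.701, -0.087, 0.086, 0.702]
wrist_force: [-5.4, -0.7, 16.1]
opening: 0.0005
```

arm_command:
  motion:
    - [[0, 0, 0, 0, -3, 0, 0], [0, 0, 0, 0, -7, 0, 0], [0, 0, 0, 0, -12, 0, 0], [0, 0, 0, 0, -17, 0, 0], [0, 0, 0, 0, -22, 0, 0]]

```text
t: 20.35
position: [0.5766, 0.1448, 0.2246]
orientation: [0.702, 0.086, -0.086, -0.702]
wrist_force: [1.0, 0.1, 1.4]
opening: 0.0005
```

arm_command:
  motion:
    - [[0, 0, 0, 0, -6, 0, 0], [0, 0, 0, 0, -15, 0, 0], [0, 0, 0, 0, -35, 0, 0], [0, 0, 0, 0, -70, 0, 0], [0, 0, 0, 0, -100, 0, 0]]

```text
t: 20.98
position: [0.5763, 0.1445, 0.3257]
orientation: [0.702, 0.086, -0.086, -0.702]
wrist_force: [0.3, 1.0, 0.1]
opening: 0.0003
```

arm_command:
  motion:
    - [[0, 0.1, 0, -50, 0, -30, 0], [0, 0.2, 0, -70, 0, -80, 0], [0, 0.3, 0, -90, 0, -130, 0], [0, 0.4, 0, -110, 0, -180, 0], [0, 0.4, 0, -110, 0, -180, 0]]

```text
t: 21.6
position: [0.5122, -0.0616, 0.3251]
orientation: [0.705, -0.058, 0.058, -0.705]
wrist_force: [0.0, 0.8, -0.5]
opening: 0.0
```

```bash
python3 - <<'E'
from m import *
go()
for n,a,b in(('scene',300,160),('top',220,150)):
    c=camera(n); save(c,n+'_end.png'); np.save(n+'_e.npy',c,allow_pickle=True)
    h=cv2.cvtColor(c['img'],cv2.COLOR_RGB2HSV).astype(int); m=((h[...,0]<6)|(h[...,0]>174))&(h[...,1]>170)&(h[...,2]>100)
    g=proj(c,(.577,.145,.22)).astype(int); w=np.zeros_like(m); w[g[1]-15:g[1]+15,g[0]-15:g[0]+15]=1
    for A,ce,bb,_ in blobs(m&w): print(n,A,ce,onz(c,*ce,.223).round(4))
a=cv2.imread('pics/scene_end.png')[160:250,300:420]; b=cv2.imread('pics/top_end.png')[150:240,220:340]
cv2.imwrite('pics/end.png',cv2.resize(np.vstack([a,b]),None,fx=3.3,fy=3.3,interpolation=2))
E
```

```text
t 21.6 p [ 0.5122 -0.0616  0.3251] yaw -9.4 F [ 0.02  0.79 -0.45] open 0.0 Y [ 0. -0. -1.]
scene 200 [386.1 190.8] [0.5785 0.1449 0.223 ]
top 210 [241.9 183.9] [0.5759 0.1465 0.223 ]
```

View pics/end.png

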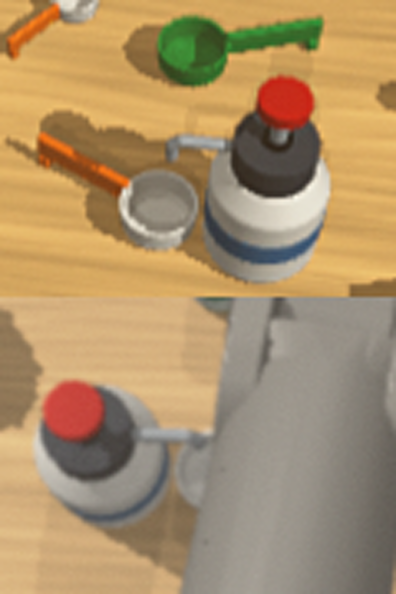

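The dish is unmoved, with its rim still at (158,202) in the scene half. The pump head is back at its first pixel, (386.1,190.8) against (386.1,190.7), so it is fully up. I hand in.

```bash
python3 -c "
from h import *
print(robot.finish_job())"
```

```text
the job is handed in; nothing more can be done
None
```

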